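Rolling pin out of a half-opening drawer

TASK

The clay rolling pin lies lengthwise in the top drawer of the wooden chest: pull that drawer out to its stop, which leaves a gap shorter than the pin, then tip the pin's near end up over the drawer front and draw it out end first on the slant, easing it past the wood without forcing it. Finish still gripping the pin and keep holding it there, level, still and clear of everything, above the middle of the pale rolling board; leave the other two tools in the drawer and the strips, bowl and jars where they are.

Things in the scene. Friction and masses are not known exactly. Their poses are not given: they have to be found in the camera images.
- chest: Fixed light-wood bench chest, 400 deep x 300 wide x 250 high (mm), two drawers one above the other. Origin at the centre of its underside on the table; its own -x is its front (200 from the origin), y across, z up. Top board 16 thick: its underside is 234 above the table. The side, back and top boards are closed; only the front is open. A bowl and a small jar stand on the rear half of its top.
- top_drawer (a joint): Travel of the top drawer along the chest's own -x, in m: 0 shut flush, 0.20 at the hard stop; it starts slightly open. It slides stiffly (about 2 N, plus 6 N per m/s) and stays where it is left. Fully out, 184 mm of its inside length lies clear in front of the chest; the rest stays under the top board.
- drawer_handle (a point): Middle of the steel bar handle of the top drawer (moves with it): a level bar 110 mm long across the chest's width, 35 mm out from the drawer front, 206 mm above the table, 11 mm thick, with 29 mm of free room behind it and free room above.
- drawer_floor (a point): Point on the upper face of the top drawer's floor, 132 mm above the table (moves with the drawer). Axes as the chest's: -x to the front, z up. Inside: 184 mm from this point to the front board, 168 mm to the back, 122 mm to each side. The front board is 16 thick and its rim stands 86 mm above this floor; side walls 68 mm high; the chest's top board is 102 mm above this floor.
- pin: Plain wooden rolling pin, a straight cylinder 310 mm long and 34 mm in diameter, about 0.2 kg. Origin at its middle, on its axis; own x runs along it (its far end +x, its near end -x, towards the drawer front), and it may roll about x. It lies on the drawer floor, nearly in line with the drawer.
- pin_near (a point): Centre of the pin's near end face (the end at the drawer front), 155 mm from the middle.
- pin_far (a point): Centre of the pin's far end face (deep in the drawer), 155 mm from the middle.
- knife: Wooden modelling knife, 200 long, 16 wide, 10 high, loose on the drawer floor along the -y side of the drawer. To stay in the drawer. Origin under its middle.
- rib: Wooden throwing rib, 90 x 40 x 8 mm, loose on the drawer floor at the rear, +y side of the drawer. To stay in the drawer. Origin under its middle.
- rolling_board: Fixed canvas-faced board lying on the table, 360 (own x) x 300 (own y) x 18 high. Origin at the centre of its underside.
- strip_a: Loose wooden thickness strip 25 x 280 x 8 mm lying on the rolling board near its -x edge. Not to be disturbed.
- strip_b: The same, near the board's +x edge. Not to be disturbed.
- bisque_bowl: Unglazed clay bowl, 150 diameter, 65 high, standing on top of the chest towards its rear. Not to be disturbed.
- tool_jar: Grey-green jar 84 diameter, 110 high, with brushes standing up to 210, on the table at the back. Not to be disturbed.
- glaze_pot: Cream lidded glaze jar, 70 diameter, 85 high, standing on top of the chest at its rear, -y side. Not to be disturbed.

How it is judged:
By the outcome, as a careful person would: the job done as asked, in the order asked, and still so for the second after the job is handed in, while the arm keeps its last pose, push and grip.
It also fails if it takes over 54 s, if anything falls off the work surface, if the arm or the gripper's body presses on something with over 40 N, if the wrist force passes 120 N, or if a joint passes its speed limit or range.

ROBOT

A 6-joint arm with a two-finger parallel gripper is mounted at the origin on the work surface. World frame = base frame: x ahead of the robot, y to its left, z up, the work surface at z = 0. Lengths are in mm, angles in rad, forces in N, time in s.
With the tool pointing down it reaches from about 300 to 775 mm from the base axis. Payload 14.6 kg.
Tool frame: the origin (TCP) lies at the very end of the fingers, on their centre line; the grasp point (between the pads) lies 19 mm behind it; z points along the fingers, y is the line along which they close (so a half turn about z gives the same grasp; the last joint's range is limited). The gripper opens to 94 mm and grips with 3 to 60 N. Pads are 16 mm wide; open, the fingers measure 119 mm over their backs; the gripper's body (75 mm by 177 mm) begins 78 mm behind the grasp point.
Start: joints at [-1.389, 0.3, 1.521, -0, 1.321, -0.067], TCP at [135.426, -533.056, 205.446] pointing down, gripper open.
Joint ranges: [-3.03, 3.03], [-0.79, 2.21], [0.23, 2.52], [-1.04, 4.18], [0, 3.07], [-2.55, 2.55]. Speed limits (rad/s): [2.22, 2.22, 2.57, 3.14, 3.14, 3.14].

INTERFACE

Orientations are given as [roll, pitch, yaw] about the fixed x, y, z axes, in that order (R = Rz(yaw) Ry(pitch) Rx(roll)).
In Python, from cell import manip, optics gives the robot as it stands.
- The arm moves only by the shell command python3 -m crank 'ROWS' [FORCE]. ROWS is JSON, a list of rows, each a list of 7 numbers: the opening in per cent of the stroke, from 0 (shut) to 100 (fully open), then the shift along the tool's x, y, z in mm, then the turn, a rotation vector about the tool's x, y, z in rad. A call has 1 to 10 rows; each row is the pose to reach, as a shift and turn from the pose commanded when the call began, along the tool's axes at that moment; what a row does not reach only later rows make up. A row lasts 1/10 s, in which the tool goes at most 50 mm and 8.59 degrees, less where a joint would pass 70% of its speed; a pose out of reach is approached as far as the arm can. A call with a gripper value outside its range is refused whole. The fingers move at their own pace and stop on an object; FORCE is the grip in N (left out, the last holds). Time passes only in rows, so rows that repeat a pose let the fingers close. It gives the time, the measured TCP pose, the force, the opening and the grip force at its end, in the units of the state.
- manip.read_state(): the state, without advancing time (a new reading comes with each control period).
- optics.camera(name): name is "side" or "top" or "wrist"; returns (picture, depth): 400x640x3 uint8, red, green, blue; 400x640 float32, mm along the optical axis (not along the pixel's ray), 0 where there is no reading.
- optics.calibration(name): a dict with "camera_matrix" (3x3 intrinsics, pixels), "R" (3x3) and "t" (3): a world point X has camera coordinates R X + t. Camera axes: x right, y down, z forward; pixel columns grow to the right and rows downward; lengths in mm; the calibration is good to about 2 mm. A picture is of the moment at which its call begins: read the wrist's pose just before it. calibration takes no time and is no camera call; for the wrist camera it gives the pose at the moment of the call.
- manip.sign_off(): hands the job in; it is judged then, once.
The state is a dict: "clock": time; "joints": joint angles; "qd": joint speeds; "effort": joint torques, N m; "eef_pos": TCP position; "eef_rot": TCP orientation; "wrist_force": force on the tool from outside, world axes, zero at the start; "moment": the same for the moment, N m; "finger_gap": finger opening in mm; "finger_force": force on a finger pad.
Only numpy, scipy, OpenCV 4.12 (cv2) and the standard library are available. Lean on these libraries where they do the work, as an engineer would, in place of code of your own. Each camera call takes 0.05 s, during which the arm holds its last target. There are 200 camera calls.

## Working session

There is one attempt and no reset: what is moved stays moved. The work goes in short steps, Python scripts to look and compute and a shell command to move; the robot and the scene stay as the last step left them, time stands still between calls to the robot, and variables do not carry over. Pictures are saved under pics/ and viewed, at most 10 in all, crops included, and the job is handed in when it is done.

```bash
ls; mkdir -p pics; python3 - <<'E'
from cell import manip, optics
import cv2, numpy as np
print(manip.read_state())
for n in ["top","side"]:
    p,d=optics.camera(n); cv2.imwrite(f"pics/{n}0.png",p[:,:,::-1]); np.save(f"pics/{n}0.npy",d)
    c=optics.calibration(n); print(n,c)
E
```

```text
pics
{'clock': 0.0, 'joints': array([-1.38860975e+00,  3.00444432e-01,  1.52160347e+00,  2.65559651e-06,
        1.32069228e+00, -6.65896371e-02]), 'qd': array([-0.00105561,  0.00023193,  0.0003917 , -0.0002511 , -0.00072431,
        0.00109181]), 'effort': array([-2.99245774e-03, -5.31813025e+01, -3.52745390e+01,  7.07251928e-02,
        2.44299212e-02, -7.96303311e-05]), 'eef_pos': array([ 135.37424571, -532.80095638,  204.89148713]), 'eef_rot': array([-3.14044783e+00, -7.89238671e-05,  2.48775514e-01]), 'wrist_force': array([ 0.18793754, -0.00779675,  0.36254595]), 'moment': array([-0.02537392,  0.01876075,  0.0070809 ]), 'finger_force': 0.0, 'finger_gap': 93.89014444301523}
top {'camera_matrix': array([[429.16597052,   0.        , 332.04334589],
       [  0.        , 429.16597052, 204.45366479],
       [  0.        ,   0.        ,   1.        ]]), 'R': array([[-0.00664295, -0.99989131, -0.01316234],
       [-0.99427728,  0.00800799, -0.10652962],
       [ 0.10662344,  0.01237935, -0.99422241]]), 't': array([  78.92974774,  597.66342523, 1237.32596375])}
side {'camera_matrix': array([[386.5420942 ,   0.        , 318.65216879],
       [  0.        , 386.5420942 , 194.54969431],
       [  0.        ,   0.        ,   1.        ]]), 'R': array([[ 0.90680254,  0.42152673, -0.00493603],
       [ 0.3572566 , -0.77465276, -0.52180535],
       [-0.22377861,  0.47141099, -0.8530503 ]]), 't': array([-554.93309531,  -81.94170329, 1255.57920139])}
```

View pics/top0.png

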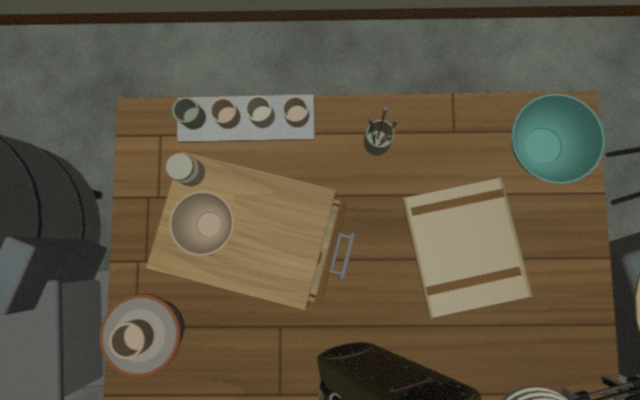

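View pics/side0.png

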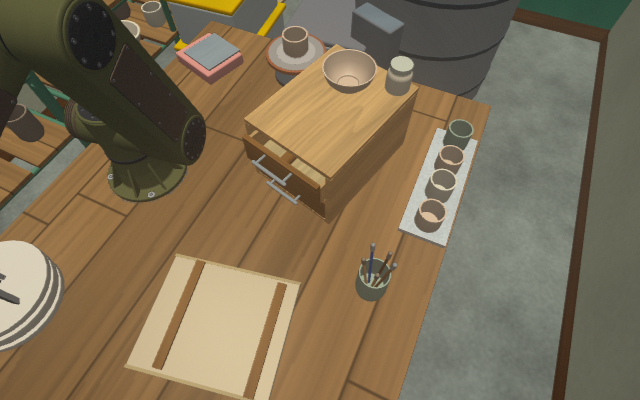

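The top view shows the chest (top corners about (338,189), (306,309), (148,268)), its front facing right (-y), with the handle near (343,255). The board corners are about (404,197), (501,178), (531,297), (431,317). The side view agrees, and the top drawer is slightly open.

```bash
cat > h.py <<'E'
import numpy as np
from cell import manip, optics
from scipy.spatial.transform import Rotation as Ro
def ray(c,uv,z):
    K,R,t=c["camera_matrix"],c["R"],c["t"]
    d=R.T@np.linalg.inv(K)@np.array([*uv,1.]); o=-R.T@t
    return o+d*(z-o[2])/d[2]
def cloud(c,d):
    v,u=np.indices(d.shape); K=c["camera_matrix"]
    P=np.stack([(u-K[0,2])/K[0,0]*d,(v-K[1,2])/K[1,1]*d,d],-1)
    return (P-c["t"])@c["R"]
E
python3 - <<'E'
from h import *
import cv2
c=optics.calibration("top"); d=np.load("pics/top0.npy"); P=cloud(c,d)
for uv in [(338,189),(306,309),(148,268)]: print("chest",ray(c,uv,250).round(1))
m=(abs(P[...,2]-250)<6); m[:, :140]=0; m[:,345:]=0; m=m.astype(np.uint8)
m=cv2.morphologyEx(m,cv2.MORPH_CLOSE,np.ones((3,3)))
pts=P[(m>0)][:,:2].astype(np.float32); print(cv2.minAreaRect(pts))
pts=np.array([ray(c,q,18)[:2] for q in [(404,197),(501,178),(531,297),(431,317)]],np.float32);print("board",cv2.minAreaRect(pts),pts)
for uv in [(350,234),(336,276)]: print("handle",ray(c,uv,206))
for n in ["top","side"]:
    im=cv2.imread(f"pics/{n}0.png")
    q=im[175:315,290:370] if n=="top" else im[110:225,235:340]
    cv2.imwrite(f"pics/{n}c.png",cv2.resize(q,None,fx=5,fy=5,interpolation=cv2.INTER_CUBIC)[:600])
a=cv2.imread("pics/topc.png");b=cv2.imread("pics/sidec.png");h=max(len(a),len(b))
f=lambda x:cv2.copyMakeBorder(x,0,h-len(x),0,0,cv2.BORDER_CONSTANT)
cv2.imwrite("pics/both.png",cv2.resize(np.hstack([f(a),f(b)]),None,fx=.85,fy=.85)[:600]);print(h,a.shape,b.shape)
E
```

```text
chest [613.   56.9 250. ]
chest [324.3 135.7 250. ]
chest [423.6 519.  250. ]
((413.928466796875, 263.36517333984375), (512.376953125, 486.8824462890625), 75.10274505615234)
board ((472.4843444824219, -321.3462219238281), (360.5084533691406, 296.91668701171875), 11.200796127319336) [[ 620.46747 -140.70161]
 [ 675.42505 -432.15912]
 [ 324.50128 -501.9908 ]
 [ 268.9743  -210.30421]]
handle [504.01447884  27.40911037 206.        ]
handle [399.15493977  63.65483786 206.        ]
600 (600, 400, 3) (575, 525, 3)
```

View pics/both.png

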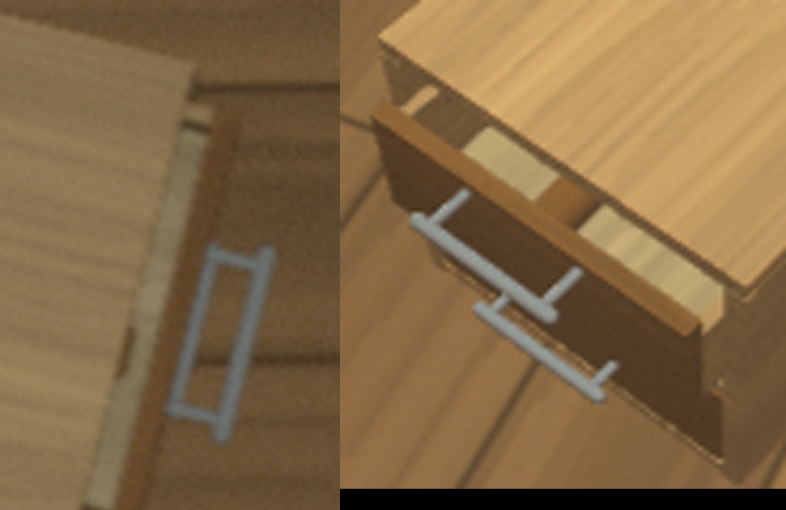

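The crop shows the handle bar running from about (353,235) to (343,277) in top-view pixels. The pin's dark near end is at about (319,257), a little off the middle of the drawer.

```bash
cat >> h.py <<'E'
F=np.array([-.259,-.966,0]); F/=np.linalg.norm(F)   # chest front direction
def down(yaw,tilt=0,axis=None):
    R=Ro.from_euler('xyz',[np.pi,0,yaw])
    return Ro.from_rotvec(np.array(axis)*tilt)*R if axis is not None else R
def to(pos,R):
    s=manip.read_state(); R0=Ro.from_euler('xyz',s["eef_rot"])
    print("t",round(s["clock"],2),"shift",R0.inv().apply(np.array(pos)-s["eef_pos"]).round(1),"turn",(R0.inv()*R).as_rotvec().round(4))
E
python3 - <<'E'
from h import *
c=optics.calibration("top")
a,b=ray(c,(353,235),206),ray(c,(342.7,277.4),206); print(a,b,(a+b)/2)
print("near pin",ray(c,(319.4,257.4),160))
h=(a+b)/2; h[2]=300
to(h,down(np.arctan2(-.259,.966)))
E
```

```text
[501.43353085  19.84781288 206.        ] [395.59057469  46.89525177 206.        ] [448.51205277  33.37153233 206.        ]
near pin [444.9817233  107.08177752 160.        ]
t 0.1 shift [ 442.9 -471.8  -94.5] turn [-1.000e-03  2.000e-04  5.107e-01]
```

```bash
python3 -m crank '[[32,0,0,-95,0,0,0],[32,0,0,-95,0,0,0],[32,443,-472,-95,0,0,0.51],[32,443,-472,-95,0,0,0.51],[32,443,-472,-95,0,0,0.51],[32,443,-472,-95,0,0,0.51],[32,443,-472,-95,0,0,0.51],[32,443,-472,-95,0,0,0.51],[32,443,-472,-95,0,0,0.51],[32,443,-472,-95,0,0,0.51]]' 30
```

```text
clock: 1.1
eef_pos: [328.0, -183.4, 300.5]
eef_rot: [3.142, -0.0, -0.262]
wrist_force: [1.0, 0.2, -0.6]
finger_gap: 30.4
finger_force: 0.0
```

```bash
python3 -m crank '[[32,0,0,0,0,0,0]]'; python3 - <<'E'
from h import *
to([448.5,33.4,300],down(-.262))
E
```

```text
clock: 1.2
eef_pos: [329.5, -181.1, 300.6]
eef_rot: [-3.141, -0.001, -0.254]
wrist_force: [-0.6, -1.1, 0.2]
finger_gap: 30.0
finger_force: 0.0
t 1.2 shift [  61.3 -237.5    0.8] turn [-0.0006 -0.0006  0.008 ]
```

```bash
python3 -m crank '[[32,61,-237.5,0,0,0,0],[32,61,-237.5,0,0,0,0],[32,61,-237.5,0,0,0,0],[32,61,-237.5,0,0,0,0],[32,61,-237.5,0,0,0,0],[32,61,-237.5,0,0,0,0],[32,61,-237.5,0,0,0,0],[32,61,-237.5,0,0,0,0]]'; python3 - <<'E'
from h import *
import cv2
c=optics.calibration("wrist"); p,d=optics.camera("wrist"); cv2.imwrite("pics/w1.png",p[:,:,::-1]); np.save("pics/w1.npy",d); np.savez("pics/w1c.npz",**c)
to([448.5,33.4,300],down(-.262))
E
```

```text
clock: 2.0
eef_pos: [447.6, 27.1, 300.4]
eef_rot: [3.141, 0.0, -0.262]
wrist_force: [0.6, 0.6, 0.7]
finger_gap: 29.9
finger_force: 0.0
t 2.05 shift [-0.8 -6.4  0.5] turn [ 0.0001 -0.0001 -0.001 ]
```

View pics/w1.png

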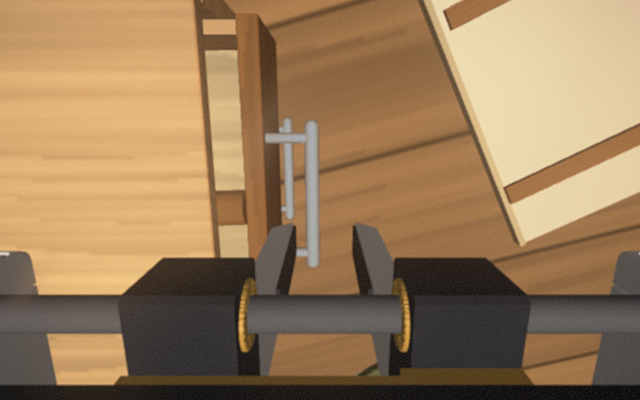

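The wrist view shows the bar from (312,125) to (314,262). The pin's near end sits right behind the drawer front, around (232,207).

```bash
python3 - <<'E'
from h import *
c=np.load("pics/w1c.npz")
a,b=ray(c,(312,125),211),ray(c,(314,263),211); m=(a+b)/2; print(a,b,m)
# drawer front rim outer/inner edges, chest front edge
for q,z in [((236,14),218),((245,250),218),((195,10),250),((218,240),250)]: print(q,ray(c,q,z))
for q in [(230,192),(230,223)]: print("pin",ray(c,q,149))
m[2]=188; to(m,down(-.262))
E
```

```text
[504.74843968  20.82064441 211.        ] [396.93421585  48.9701372  211.        ] [450.84132776  34.89539081 211.        ]
(236, 14) [589.95622352  50.7849907  218.        ]
(245, 250) [424.83405646  97.94786567 218.        ]
(195, 10) [588.78133044  68.75630334 250.        ]
(218, 240) [447.25358449 102.97200455 250.        ]
pin [462.69295771 116.67226265 149.        ]
pin [432.96461924 126.64661194 149.        ]
t 2.05 shift [  1.1  -8.5 112.5] turn [ 0.0001 -0.0001 -0.001 ]
```

```bash
python3 -m crank '[[32,1,-8,50,0,0,0],[32,1,-8,80,0,0,0],[32,1,-8,112,0,0,0],[32,1,-8,112,0,0,0],[32,1,-8,112,0,0,0],[0,1,-8,112,0,0,0],[0,1,-8,112,0,0,0],[0,1,-8,112,0,0,0],[0,1,-8,112,0,0,0]]' 30; python3 - <<'E'
from h import *
s=manip.read_state(); p=s["eef_pos"]+169*np.array([-.256,-.967,0]); p[2]=s["eef_pos"][2]; to(p,Ro.from_euler('xyz',s["eef_rot"]))
E
```

```text
clock: 2.95
eef_pos: [451.4, 35.7, 189.5]
eef_rot: [-3.141, -0.002, -0.261]
wrist_force: [-2.0, -1.6, 6.5]
finger_gap: 10.1
finger_force: 30.0
t 2.95 shift [ 4.000e-01  1.691e+02 -1.000e-01] turn [0. 0. 0.]
```

```bash
python3 -m crank '[[0,0,8,0,0,0,0],[0,0,25,0,0,0,0],[0,0,45,0,0,0,0],[0,0,65,0,0,0,0],[0,0,85,0,0,0,0],[0,0,105,0,0,0,0],[0,0,125,0,0,0,0],[0,0,140,0,0,0,0],[0,0,150,0,0,0,0],[0,0,156,0,0,0,0]]'; python3 -m crank '[[0,0,3,0,0,0,0],[0,0,6,0,0,0,0],[0,0,9,0,0,0,0],[0,0,12,0,0,0,0],[0,0,14,0,0,0,0]]'
```

```text
clock: 3.95
eef_pos: [411.4, -115.7, 189.5]
eef_rot: [-3.141, -0.003, -0.262]
wrist_force: [4.5, 1.4, 5.6]
finger_gap: 9.9
finger_force: 30.0
clock: 4.45
eef_pos: [408.6, -126.3, 189.5]
eef_rot: [-3.136, -0.003, -0.261]
wrist_force: [12.1, 33.1, 8.2]
finger_gap: 10.2
finger_force: 30.0
```

```bash
python3 -m crank '[[32,0,-3,0,0,0,0],[32,0,-3,0,0,0,0],[32,0,-3,0,0,0,0],[32,0,-3,0,0,0,0],[32,0,-3,-40,0,0,0],[32,0,-3,-80,0,0,0],[32,0,-3,-120,0,0,0],[32,0,-3,-120,0,0,0]]'; python3 - <<'E'
from h import *
to([419,10,330],down(1.31))
E
```

```text
clock: 5.25
eef_pos: [408.9, -126.1, 313.1]
eef_rot: [3.141, -0.008, -0.261]
wrist_force: [0.3, 0.8, -0.4]
finger_gap: 30.1
finger_force: 0.0
t 5.25 shift [ -25.3 -134.1  -17.2] turn [ 0.0068 -0.005  -1.5714]
```

```bash
python3 -m crank '[[64,0,-40,-17,0,0,-0.15],[64,0,-80,-17,0,0,-0.3],[64,-25,-134,-17,0,0,-0.45],[64,-25,-134,-17,0,0,-0.6],[64,-25,-134,-17,0,0,-0.75],[64,-25,-134,-17,0,0,-0.9],[64,-25,-134,-17,0,0,-1.05],[64,-25,-134,-17,0,0,-1.2],[64,-25,-134,-17,0,0,-1.35],[64,-25,-134,-17,0,0,-1.5]]'; python3 -m crank '[[64,0,0,0,0,0,-0.07],[64,0,0,0,0,0,-0.07],[64,0,0,0,0,0,-0.07]]'; python3 - <<'E'
from h import *
import cv2
c=optics.calibration("wrist"); p,d=optics.camera("wrist"); cv2.imwrite("pics/w2.png",p[:,:,::-1]); np.save("pics/w2.npy",d); np.savez("pics/w2c.npz",**c)
E
```

```text
clock: 6.25
eef_pos: [418.1, 10.3, 324.6]
eef_rot: [-3.141, 0.0, 1.245]
wrist_force: [-0.7, -0.1, 0.7]
finger_gap: 60.0
finger_force: 0.0
clock: 6.55
eef_pos: [418.2, 10.3, 325.0]
eef_rot: [-3.141, 0.0, 1.306]
wrist_force: [-0.7, 0.2, -0.3]
finger_gap: 60.2
finger_force: 0.0
```

View pics/w2.png

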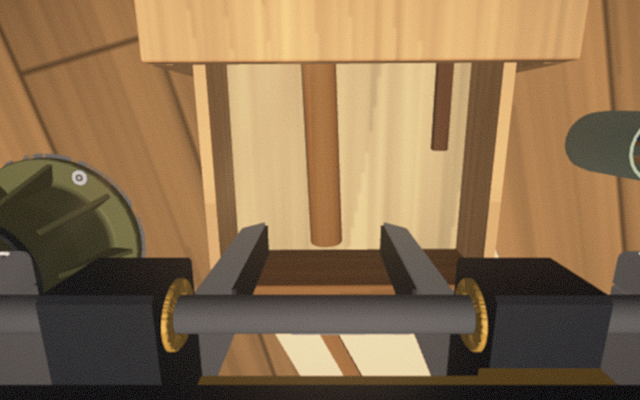

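The wrist view shows the pin from (319,65), where it goes under the chest's top edge, to its near end at (326,244). The knife is off to the right at (440,150) and nothing else is near the pin.

```bash
python3 - <<'E'
from h import *
import cv2
c=np.load("pics/w2c.npz"); d=np.load("pics/w2.npy"); P=cloud(c,d)
z=P[...,2]; m=(z>146)&(z<175); m[:66]=0;m[250:]=0; m[:,:290]=0;m[:,350:]=0
q=P[m]; print(m.sum(), np.percentile(q[:,2],[5,50,95]))
print("surf top z along centre",[P[r,cc].round(1).tolist() for r,cc in [(80,320),(150,323),(220,326),(240,326)]])
print("floor",[P[r,cc].round(1).tolist() for r,cc in [(80,270),(200,270),(200,390),(244,270)]])
l=[ray(c,uv,149) for uv in [(303,80),(337,80),(310,235),(342,235)]]
a=(l[0]+l[1])/2;b=(l[2]+l[3])/2;u=(a-b)/np.linalg.norm(a-b);print(a,b,u,np.arctan2(u[1],u[0]), np.linalg.norm(l[0]-l[1]),np.linalg.norm(l[2]-l[3]))
e=ray(c,(326,245),149); print("near end",e)
print("front inner wall at floor",ray(c,(300,250),140)); ce=ray(c,(320,62),250); print("chest edge",ce, ray(c,(320,62),234))
l0=[ray(c,(140,61),250),ray(c,(582,61),250)]; v=l0[1]-l0[0]; print("chest edge dir",np.arctan2(v[1],v[0])+np.pi/2,np.linalg.norm(v))
E
```

```text
5956 [155.26213176 164.17889899 166.77559981]
surf top z along centre [[439.1, 103.3, 166.2], [425.0, 40.7, 165.3], [409.6, -27.4, 166.9], [404.1, -48.1, 166.6]]
floor [[390.8, 119.5, 131.8], [354.1, 0.2, 132.6], [480.3, -34.2, 132.1], [339.1, -48.3, 133.1]]
[439.35094828 104.76811072 149.        ] [403.92948061 -48.95965869 149.        ] [0.22453347 0.97446638 0.        ] 1.3443320727489663 32.769530440824404 34.13611387026506
near end [400.98150519 -59.90457977 149.        ]
front inner wall at floor [370.8551754  -61.45619819 140.        ]
chest edge [441.23092849 107.37660683 250.        ] [441.61692217 109.46268947 234.        ]
chest edge dir 1.3062431901245497 301.50559888935874
```

```bash
python3 - <<'E'
from h import *
c=optics.calibration("wrist"); s=manip.read_state(); print("cam in tool",Ro.from_euler('xyz',s["eef_rot"]).inv().apply(-c["R"].T@c["t"]-s["eef_pos"]))
to([425,45.4,136.5],down(1.344))
E
```

```text
cam in tool [  66.0227983    -0.53342971 -179.88704411]
t 6.6 shift [ 35.7  -2.5 188.6] turn [-0.0005  0.0002 -0.0376]
```

```bash
python3 -m crank '[[64,36,-2.5,40,0,0,-0.038],[64,36,-2.5,80,0,0,-0.038],[64,36,-2.5,120,0,0,-0.038],[64,36,-2.5,150,0,0,-0.038],[64,36,-2.5,170,0,0,-0.038],[64,36,-2.5,182,0,0,-0.038],[64,36,-2.5,188,0,0,-0.038],[64,36,-2.5,188,0,0,-0.038]]'; python3 - <<'E'
from h import *
import cv2
p,d=optics.camera("wrist"); cv2.imwrite("pics/w3.png",p[:,:,::-1])
to([425,45.4,136.5],down(1.344))
E
```

```text
clock: 7.4
eef_pos: [425.3, 45.8, 137.4]
eef_rot: [-3.141, 0.0, 1.346]
wrist_force: [-0.0, -0.2, 0.1]
finger_gap: 60.4
finger_force: 0.0
t 7.45 shift [-0.5 -0.4  1.5] turn [ 0.0007 -0.0002  0.0023]
```

View pics/w3.png

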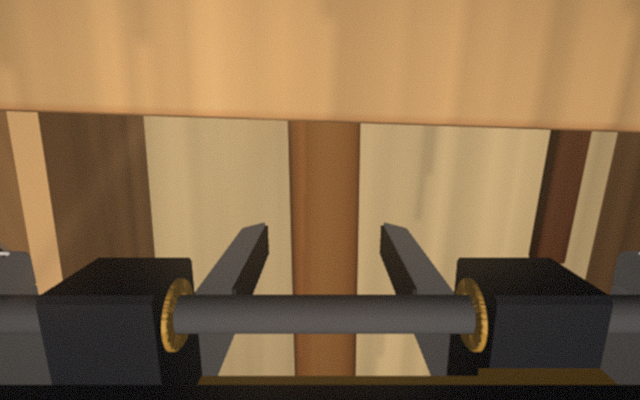

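The pin is centred between the fingers and in line with the tool, so I'll grip it and tip it.

```bash
python3 -m crank '[[30,0,0,0,0,0,0],[0,0,0,0,0,0,0],[0,0,0,0,0,0,0],[0,0,0,0,0,0,0],[0,0,0,0,0,0,0],[0,0,0,0,0,0,0]]' 60; python3 -m crank '[[0,0,0,-2,0,0,0],[0,0.4,0,-10.5,0,-0.04,0],[0,1.1,0,-19,0,-0.08,0],[0,2,0,-27,0,-0.12,0],[0,3.5,0,-35.5,0,-0.16,0],[0,5,0,-44,0,-0.2,0],[0,7.2,0,-52,0,-0.24,0],[0,9.5,0,-60,0,-0.28,0],[0,11.8,0,-66.5,0,-0.314,0],[0,11.8,0,-66.5,0,-0.314,0]]'; python3 - <<'E'
from h import *
import cv2
s=manip.read_state(); print(s["moment"])
a,_=optics.camera("side"); b,_=optics.camera("top")
f=lambda x:cv2.resize(np.ascontiguousarray(x[:,:,::-1]),None,fx=3,fy=3,interpolation=cv2.INTER_CUBIC)
cv2.imwrite("pics/s4.png",np.hstack([f(a[60:240,200:330]),f(b[140:320,270:400])]))
E
```

```text
clock: 8.05
eef_pos: [425.4, 45.8, 137.7]
eef_rot: [3.141, -0.0, 1.347]
wrist_force: [-0.2, -0.6, 4.3]
finger_gap: 33.1
finger_force: 60.0
clock: 9.05
eef_pos: [427.9, 57.8, 204.1]
eef_rot: [-3.141, 0.315, 1.348]
wrist_force: [-0.7, -0.0, -2.8]
finger_gap: 32.7
finger_force: 60.0
[ 0.11356631 -0.10435989 -0.02154877]
```

View pics/s4.png

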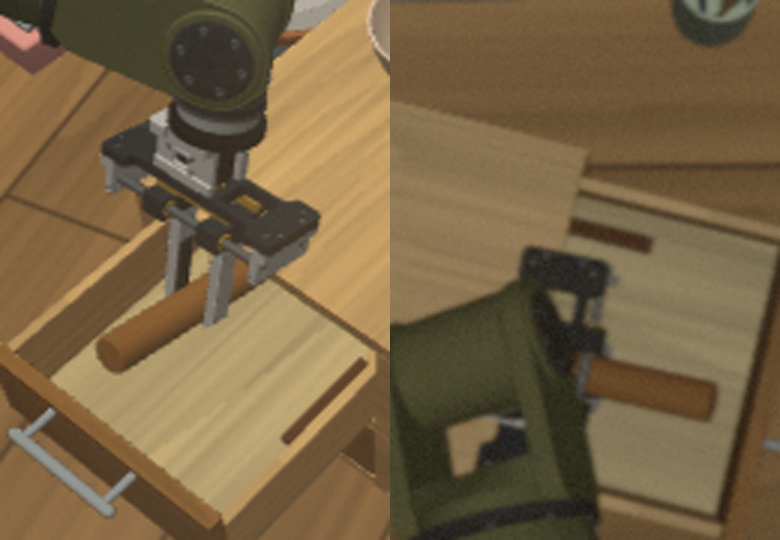

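The pin's near end is raised clear of the floor and held. I'll check its slope with the depth image.

```bash
python3 - <<'E'
from h import *
c=optics.calibration("top"); p,d=optics.camera("top"); P=cloud(c,d)
for u in range(340,384,4):
    # crest of pin along a column
    col=P[255:282,u]; i=col[:,2].argmax(); print(u,255+i,col[i].round(0))
E
```

```text
340 255 [453.  54. 323.]
344 267 [423.  44. 241.]
348 267 [423.  34. 244.]
352 269 [418.  25. 246.]
356 270 [416.  15. 250.]
360 270 [416.   6. 253.]
364 273 [409.  -4. 256.]
368 272 [411. -13. 260.]
372 274 [407. -22. 261.]
376 272 [411. -32. 265.]
380 258 [442. -54. 135.]
```

```bash
python3 -m crank '[[0,-8,0,0,0,0,0],[0,-22,0,0,0,0,0],[0,-40,0,0,0,0,0],[0,-60,0,0,0,0,0],[0,-80,0,0,0,0,0],[0,-100,0,0,0,0,0],[0,-120,0,0,0,0,0],[0,-140,0,0,0,0,0],[0,-155,0,0,0,0,0],[0,-165,0,0,0,0,0]]'; python3 -m crank '[[0,-8,0,0,0,0,0],[0,-22,0,0,0,0,0],[0,-40,0,0,0,0,0],[0,-60,0,0,0,0,0],[0,-80,0,0,0,0,0],[0,-100,0,0,0,0,0],[0,-120,0,0,0,0,0],[0,-140,0,0,0,0,0],[0,-160,0,0,0,0,0],[0,-180,0,0,0,0,0]]';  python3 -m crank '[[0,-20,0,0,0,0,0],[0,-35,0,0,0,0,0],[0,-48,0,0,0,0,0],[0,-55,0,0,0,0,0],[0,-55,0,0,0,0,0]]'; python3 - <<'E'
from h import *
import cv2
s=manip.read_state(); print(s["moment"])
a,_=optics.camera("side"); b,d=optics.camera("top")
cv2.imwrite("pics/s5.png",np.vstack([a[:270,:],b[120:370,:]])[:,:,::-1])
E
```

```text
clock: 10.2
eef_pos: [392.3, -97.3, 255.6]
eef_rot: [3.141, 0.314, 1.345]
wrist_force: [-0.1, 0.2, -2.4]
finger_gap: 32.4
finger_force: 60.0
clock: 11.2
eef_pos: [354.5, -263.4, 310.7]
eef_rot: [-3.141, 0.314, 1.347]
wrist_force: [-1.3, 0.5, -1.5]
finger_gap: 32.4
finger_force: 60.0
clock: 11.7
eef_pos: [343.1, -314.1, 327.6]
eef_rot: [-3.142, 0.314, 1.346]
wrist_force: [0.2, 0.7, -2.8]
finger_gap: 33.0
finger_force: 60.0
[ 0.14017444 -0.16979174  0.07022897]
```

View pics/s5.png

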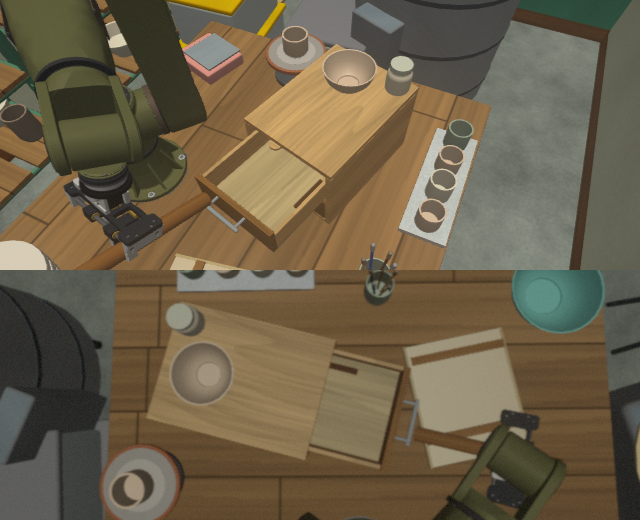

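The pin is fully out above the drawer front. The knife is still in place, and so are the strips, bowl and jars.

```bash
python3 - <<'E'
from h import *
to([460.2,-374.6,330],down(1.346))
E
```

```text
t 11.8 shift [-33.  127.6   7.8] turn [-2.000e-04  3.137e-01  9.000e-04]
```

```bash
python3 -m crank '[[0,-8,30,2,0,0,0],[0,-16,60,4,0,0.08,0],[0,-24,90,6,0,0.16,0],[0,-33,115,8,0,0.24,0],[0,-33,127.5,8,0,0.314,0],[0,-33,127.5,8,0,0.314,0]]'; python3 -m crank '[[0,0,0,15,0,0,0],[0,0,0,40,0,0,0],[0,0,0,65,0,0,0],[0,0,0,90,0,0,0],[0,0,0,115,0,0,0],[0,0,0,135,0,0,0],[0,0,0,147,0,0,0],[0,0,0,152,0,0,0],[0,0,0,152,0,0,0],[0,0,0,152,0,0,0]]'; python3 - <<'E'
from h import *
import cv2
c=optics.calibration("top"); a,_=optics.camera("side"); b,d=optics.camera("top"); P=cloud(c,d); np.save("pics/t6.npy",P)
cv2.imwrite("pics/s6.png",np.vstack([a[100:400,:],b[120:370,:]])[:,:,::-1])
E
```

```text
clock: 12.4
eef_pos: [460.9, -375.7, 328.4]
eef_rot: [-3.14, -0.003, 1.346]
wrist_force: [0.2, 0.0, -2.7]
finger_gap: 32.8
finger_force: 60.0
clock: 13.4
eef_pos: [460.4, -375.1, 179.2]
eef_rot: [3.14, 0.001, 1.347]
wrist_force: [0.4, 0.2, -1.7]
finger_gap: 32.7
finger_force: 60.0
```

View pics/s6.png

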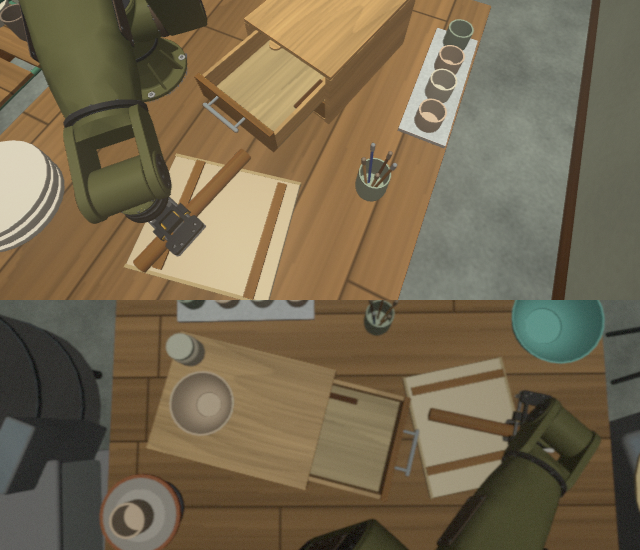

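```bash
python3 - <<'E'
from h import *
P=np.load("pics/t6.npy"); L=[]
for u in range(426,510,4):
    col=P[222:258,u]; i=col[:,2].argmax(); 
    if 190<col[i][2]<225: L.append(col[i])
L=np.array(L); print(L.round(0)); s=np.hypot(*(L[:,:2]-L[0,:2]).T); print(np.polyfit(s,L[:,2],1))
E
```

```text
[[ 503. -175.  205.]
 [ 507. -184.  208.]
 [ 500. -194.  207.]
 [ 490. -204.  206.]
 [ 495. -215.  206.]
 [ 495. -225.  206.]
 [ 494. -244.  207.]
 [ 494. -254.  207.]
 [ 484. -265.  205.]
 [ 477. -274.  207.]
 [ 482. -284.  207.]
 [ 474. -313.  208.]
 [ 471. -323.  209.]
 [ 466. -333.  208.]
 [ 474. -343.  210.]
 [ 459. -353.  208.]
 [ 444. -362.  209.]]
[1.31761676e-02 2.06044449e+02]
```

```bash
python3 -m crank '[[0,0,0,0,0,0.01,0],[0,0,0,0,0,0.01,0],[0,0,0,0,0,0.01,0],[0,0,0,0,0,0.01,0],[0,0,0,0,0,0.01,0],[0,0,0,0,0,0.01,0],[0,0,0,0,0,0.01,0],[0,0,0,0,0,0.01,0]]' && python3 -c "
from cell import manip
print(abs(manip.read_state()['qd']).max()); print(manip.sign_off())"
```

```text
clock: 14.3
eef_pos: [460.1, -375.0, 178.1]
eef_rot: [-3.142, -0.01, 1.347]
wrist_force: [0.3, -0.1, -2.2]
finger_gap: 32.8
finger_force: 60.0
0.0015838428384978003
the job is handed in; nothing more can be done
None
```

I pulled the drawer out to its stop and drew the pin out on the slant with no sign of contact; the arm now holds it level and still, about 155 mm clear of the board and over its middle (job handed in at 14.3 s; the knife, strips, bowl and jars look untouched in the last picture, though I never checked the rib at the back of the drawer).

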